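# Turn the induction hob up four clicks

## Robot

A 7-joint arm with a two-finger parallel gripper is mounted at the origin on the work surface. World frame = base frame: x ahead of the robot, y to its left, z up, the work surface at z = 0. Lengths are in m, angles in rad, forces in N, time in s.
With the tool pointing down it reaches from about 0.425 to 0.95 m from the base axis. Payload 4.7 kg.
Tool frame: the origin (TCP) lies midway between the tips of the shut fingers; the grasp point (between the pads) lies 19 mm behind it (bot.grasp_offset is the y of the grasp point in the tool frame, in m); y points along the fingers, x is the direction in which the jaws open and shut, and the axes are right-handed (so a half turn about y gives the same grasp; the last joint's range is limited). The gripper opens to 85 mm and grips with 20 to 120 N. Pads are 22 mm wide; open, the fingers measure 114 mm over their backs; the gripper's body (76 mm by 85 mm) begins 54 mm behind the grasp point. The pads swing forward as they close: fully open they stand 13 mm farther back than shut.
Start: joints at [1.093, 0.469, -0.049, 1.532, 0.024, 1.141, -0.082], TCP at [0.293, -0.608, 0.231] pointing down, gripper open.
Joint ranges: [-2.59, 2.59], [-0.33, 1.99], [-1.39, 1.29], [0.1, 2.45], [-1.04, 4.18], [0.21, 1.99], [-2.66, 2.66]. Speed limits (rad/s): [2.57, 2.57, 3.14, 3.14, 3.14, 3.14, 3.14].

## Interface

Orientations are given as a unit quaternion [w, x, y, z].
In Python, from rig import status, vision, close_job, bot gives the robot as it stands. The module is installed in compiled form; this text tells all that it offers.
- The arm moves only by the shell command python3 -m crank 'ROWS' [OPENING] [FORCE]. ROWS is JSON, one flat list of numbers, 4 for each row, row after row: the shift along the tool's x, y, z in mm, then the turn about the tool's y in rad. In form: [dx, dy, dz, spin, dx, dy, dz, spin, ...]. A call has exactly 10 rows; each row is the pose to reach, as a shift and turn from the pose commanded when the call began, along the tool's axes at that moment; what a row does not reach only later rows make up. A row lasts 1/12 s, in which the tool goes at most 41.7 mm and 7.16 degrees, less where a joint would pass 70% of its speed; a pose out of reach is approached as far as the arm can. A call with a gripper value outside its range is refused whole. OPENING is the opening in per cent of the stroke, from 0 (shut) to 100 (fully open), set as the call begins (- or left out, the last holds). The fingers move at their own pace and stop on an object; FORCE is the grip in N (left out, the last holds). Time passes only in rows, so rows that repeat a pose let the fingers close, or fill a call up. It gives the time, the measured TCP pose, the force and the opening at its end, in the units of the state.
- status.observe(): the state, without advancing time (a new reading comes with each control period).
- vision.grab_frame(name): name is "scene" or "top" or "wrist"; returns the picture (480x640x3 uint8, red, green, blue); there is no depth.
- vision.camera_info(name): a dict with "intrinsics" (3x3 intrinsics, pixels), "extrinsics" (4x4, takes a point from world to camera coordinates); the wrist camera has in their place "mount" (4x4, takes a point from camera to tool coordinates, whose origin is the TCP and whose axes are the tool frame's). Camera axes: x right, y down, z forward; pixel columns grow to the right and rows downward; lengths in m; the calibration is good to about 2 mm. A picture is of the moment at which its call begins: read the wrist's pose just before it. camera_info takes no time and is no camera call.
- close_job(): hands the job in, once; it reports no verdict.
The state is a dict: "time": time; "joint_positions": joint angles; "qvel": joint speeds; "tau": joint torques, N m; "tool_pos": TCP position; "tcp_rot": TCP orientation; "wrist_force": force on the tool from outside, world axes, zero at the start; "wrist_torque": the same for the moment, N m; "opening": finger opening in m.
Only numpy, scipy, OpenCV 4.12 (cv2) and the standard library are available. Lean on these libraries where they do the work, as an engineer would, in place of code of your own. Each camera call takes 0.05 s, during which the arm holds its last target. There are 200 camera calls.

## Task

Switch the portable induction hob on by pressing its big round button right down with a fingertip, then turn its heat up exactly four clicks from where the power dial stands now, pushing the dial's bar grip round clockwise with a fingertip, without taking hold of it, and leave it resting in that click. Do not press the two small timer keys, and leave the covered saucepan and everything else on the table where it is.

Things in the scene. Friction and masses are not known exactly. Their poses are not given: they have to be found in the camera images.
- hob: portable induction hob, steel case, black glass top, 380 mm deep (x) by 320 wide (y), fixed; origin under its middle, +x from its control strip to its back. Strip: front 94 mm of the top (from x = -190), 58 mm above the table; the glass with the pan: 62 mm. In this frame: dial axis (-145, 95) mm, big on/off button (-145, -105), small timer keys (-155, -5) and (-155, -37)
- power_dial (a joint): angle of the black power dial, rad, growing clockwise seen from above (more heat). Click-stops every 0.419 rad (24 degrees) from 0 to 4.19 (levels 0 to 10), end stops just beyond. It starts resting in one of levels 0 to 3. About 0.1 Nm (3 to 5 N at the bar's end) takes it out of a click; past half way it springs into the next by itself, ahead of the finger
- dial_top (a point): on the dial's upright axis, at the top of its bar grip, 86.5 mm above the table; turns with the dial: x along the bar to the nose (white index line), z up. Dial: round skirt, 64 mm diameter, its top 19 mm below this point, and across it a straight bar grip 58 mm long (x), 13 mm thick (y), flat upright sides, 19 mm tall above the skirt; the pointed nose reaches 34 mm from the axis
- dial_nose (a point): point on top of the dial's bar, 29 mm from the axis towards the nose
- onoff (a joint): travel of the big on/off button, m, 0 when out, 0.004 when right down; springs back when released, right down takes 5 N
- onoff_top (a point): centre of the top of the big on/off button, a plain grey disc of 30 mm diameter that stands 8 mm above the control strip when out; moves straight down
- timer_less (a joint): travel of a small timer key (16 mm disc, 3 mm proud of the strip), m, 0 when out, 0.002 when down; not to be pressed
- timer_more (a joint): travel of the other small timer key (same size, next to it towards the big button), m, 0 when out, 0.002 when down; not to be pressed
- pan_mid (a point): middle of the covered steel saucepan on the glass, 35 mm above its underside; pan 160 mm in diameter, 70 mm tall to the rim, 106 mm to the top of its lid knob, long handle along its x axis reaching 232 mm from the middle and pointing to the hob's right or right rear; loose, to be left alone
- pot_mid (a point): middle of a small white pinch bowl, 72 mm across, 42 mm tall, beside the hob; loose, to be left alone
- spoon_mid (a point): middle of a wooden spoon, 240 mm long, lying beside the hob; loose, to be left alone
- bottle_mid (a point): a point 100 mm up a squeeze bottle, 60 mm across, 206 mm tall, standing beside the hob; loose, to be left alone
- pave_a_mid (a point): middle of a potato block, 36 x 36 x 32 mm, on the left board; loose, to be left alone
- pave_b_mid (a point): middle of another potato block, 36 x 36 x 32 mm, on the left board; loose, to be left alone
- pave_c_mid (a point): middle of a third potato block, 36 x 36 x 32 mm, on the right board; loose, to be left alone

How it is judged:
On the way, in this order (a step that is already met when the one before it is completed fails the run):
1. the big on/off button is pressed right down (value of joint onoff above 0.0033 m), for 0.05 s.
2. the power dial rests four clicks up from where it started (distance of dial_nose from where it was at the start of the episode between 0.0405 and 0.0456 m), for 0.3 s.
At the end, for the whole second after the job is handed in: The dial rests four clicks (96 degrees, give or take 8) clockwise from where it started, the on/off button is out again, and the saucepan stands within 15 mm of where it was (all of step 2 and velocity of joint power_dial between -0.1 and 0.1 rad/s and value of joint onoff below 0.001 m and distance of pan_mid from where it was at the start of the episode below 0.015 m); the robot touches nothing.
It fails at once if a small timer key is pressed (value of joint any of timer_less, timer_more above 0.0013 m).
It fails at once if the dial is taken between the fingers (y of the grasp point in the frame of dial_top between -0.008 and 0.008 m and x of the grasp point in the frame of dial_top between -0.034 and 0.036 m and z of the grasp point in the frame of dial_top below 0.013 m and contact force between the fingers and power_dial above 0.3 N).
It fails at once if the saucepan is shifted, lifted or tipped (distance of pan_mid from where it was at the start of the episode above 0.015 m or angle between pan_mid's own z axis and vertical above 0.15 rad).
It fails at once if something else on the table is knocked or moved (distance of any of pot_mid, spoon_mid, bottle_mid, pave_a_mid, pave_b_mid, pave_c_mid from where it was at the start of the episode above 0.02 m).
It also fails if it takes over 48 s, if anything falls off the work surface, if the arm or the gripper's body presses on something with over 40 N, if the wrist force passes 120 N, or if a joint passes its speed limit or range.

## Working session

There is one attempt and no reset: what is moved stays moved. The work goes in short steps, Python scripts to look and compute and a shell command to move; the robot and the scene stay as the last step left them, time stands still between calls to the robot, and variables do not carry over. Pictures are saved under pics/ and viewed, about 8 in all and at most 12, crops included, and the job is handed in when it is done.

```bash
mkdir -p pics
python3 - <<'E'
from rig import status, vision, bot
import cv2,json
s=status.observe();print(s, bot.grasp_offset)
for n in("top","scene"):
    i=vision.camera_info(n);print(n,i)
    cv2.imwrite(f"pics/{n}0.png",vision.grab_frame(n)[:,:,::-1])
print(vision.camera_info("wrist"))
E
```

```text
{'time': 0.0, 'joint_positions': array([ 1.09311557,  0.46947501, -0.04859067,  1.53370474,  0.024116  ,
        1.14101217, -0.08232316]), 'qvel': array([ 2.81173360e-04,  3.31822132e-04,  1.53854362e-04, -3.10162485e-04,
        1.90610554e-03, -1.21131550e-03,  2.75271474e-05]), 'tau': array([-3.32686795e-04, -5.10318875e+01, -4.69756708e-02, -2.37720859e+01,
        1.06036628e-02,  7.58652255e-03,  5.72750722e-06]), 'tool_pos': array([ 0.29260518, -0.60762241,  0.23023421]), 'tcp_rot': array([ 0.59907377, -0.59837198,  0.37682447, -0.37558609]), 'wrist_force': array([-1.09818737, -0.38578366, -0.62430808]), 'wrist_torque': array([ 0.00047057, -0.01805697,  0.00682319]), 'opening': 0.08497751655725021} -0.0187
top {'intrinsics': array([[466.08830076,   0.        , 313.37923671],
       [  0.        , 466.08830076, 242.43561656],
       [  0.        ,   0.        ,   1.        ]]), 'extrinsics': array([[-8.62543223e-04, -9.99978546e-01, -6.49337353e-03,
        -1.99021330e-02],
       [-9.86980159e-01,  1.89568870e-03, -1.60830880e-01,
         6.41842535e-01],
       [ 1.6083973
[... 410 characters left out ...]
  [ 0.75776885,  0.08156123, -0.64740569, -0.42473569],
       [-0.64239875, -0.08084967, -0.76209395,  1.7647257 ],
       [ 0.        ,  0.        ,  0.        ,  1.        ]])}
{'intrinsics': array([[426.83258967,   0.        , 330.15133777],
       [  0.        , 426.83258967, 243.21460883],
       [  0.        ,   0.        ,   1.        ]]), 'mount': array([[ 9.99998358e-01, -1.50550399e-03,  1.00849926e-03,
         1.85408428e-04],
       [-1.39505103e-03, -2.84425229e-01,  9.58697211e-01,
        -1.42486521e-01],
       [-1.15647984e-03, -9.58697044e-01, -2.84426862e-01,
         7.31625286e-02],
       [ 0.00000000e+00,  0.00000000e+00,  0.00000000e+00,
         1.00000000e+00]])}
```

View pics/top0.png

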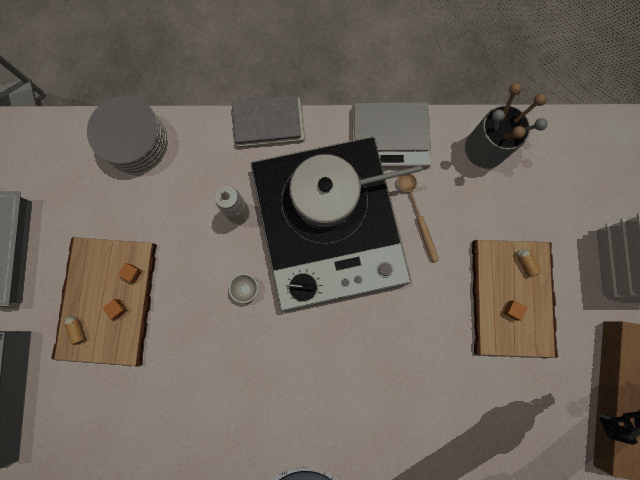

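View pics/scene0.png

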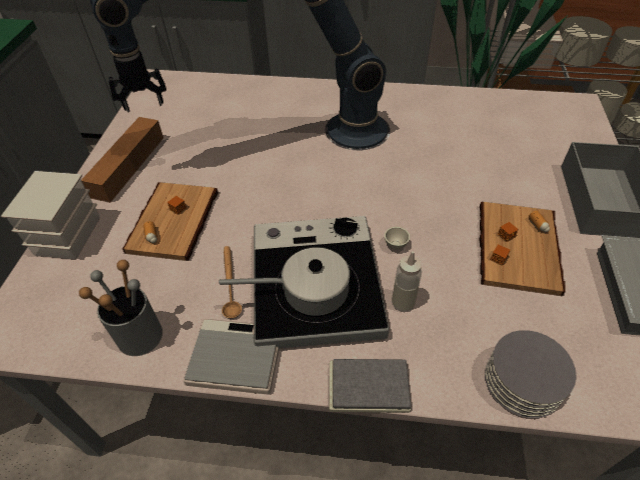

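Top view: the dial is at about (303,287), the button at (385,269) and the timer keys at (345,282) and (358,279). The bowl is at (243,289), left of the dial. Next I measure these and zoom in on the dial.

```bash
cat > h.py <<'E'
import numpy as np, cv2
from rig import status, vision
from scipy.spatial.transform import Rotation as R
def rot(s): w,x,y,z=s["tcp_rot"]; return R.from_quat([x,y,z,w]).as_matrix()
def cam(n,s=None):
    i=vision.camera_info(n)
    if n=="wrist":
        T=np.eye(4);T[:3,:3]=rot(s);T[:3,3]=s["tool_pos"];return i["intrinsics"],T@i["mount"]
    return i["intrinsics"],np.linalg.inv(i["extrinsics"])
def ray(K,C,u,v,z):
    d=C[:3,:3]@np.linalg.inv(K)@[u,v,1]; o=C[:3,3]; return o+d*(z-o[2])/d[2]
def totool(s,p): return 1000*rot(s).T@(np.array(p)-s["tool_pos"])
E
python3 - <<'E'
from h import *
s=status.observe();print(rot(s).round(3))
K,C=cam("top")
b=ray(K,C,385,269,.066);
im=cv2.imread("pics/top0.png")
g=cv2.cvtColor(im,cv2.COLOR_BGR2GRAY)
for n,(u,v,z) in dict(dial=(303,287,.075),btn=(385,269,.066),t1=(345,282,.061),t2=(358,279,.061),bowl=(243,289,.04),c1=(280,310,.058),c2=(410,282,.058)).items(): print(n,ray(K,C,u,v,z).round(4))
a=cv2.resize(im[255:320,265:345],None,fx=8,fy=8,interpolation=cv2.INTER_CUBIC)
cv2.imwrite("pics/dial.png",np.clip(a*1.3,0,255).astype('uint8'))
E
```

```text
[[ 0.434 -0.001  0.901]
 [-0.901  0.002  0.434]
 [-0.002 -1.    -0.   ]]
dial [0.5323 0.0035 0.075 ]
btn [ 0.5753 -0.1909  0.066 ]
t1 [ 0.5449 -0.0959  0.061 ]
t2 [ 0.552  -0.1269  0.061 ]
bowl [0.53   0.1496 0.04  ]
c1 [0.4793 0.0581 0.058 ]
c2 [ 0.545  -0.2507  0.058 ]
```

View pics/dial.png

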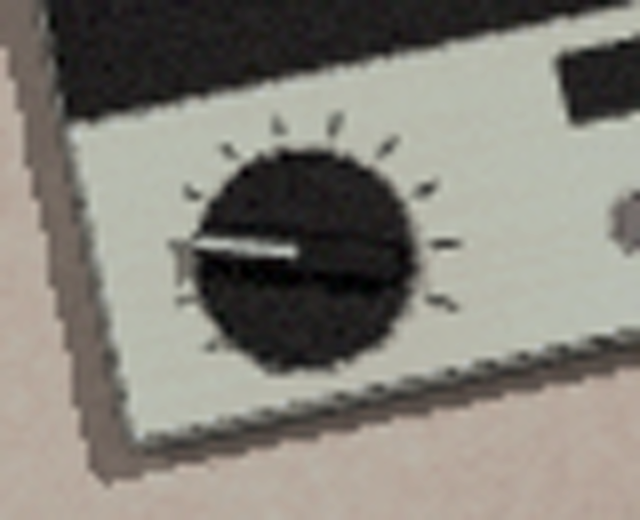

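The index line runs from about (190,241) to (298,252) in the crop. So the nose points left, at about 84° world on level 2, and the hob yaw is about 12.5°. I move towards the button with the fingers shut, turning the tool on the way.

```bash
python3 -m crank '[-20,0,35,-0.1,-42,0,72,-0.2,-63,5,109,-0.3,-84,10,145,-0.4,-105,15,181,-0.5,-126,20,217,-0.6,-147,25,254,-0.7,-168,30,290,-0.8,-189,35,326,-0.9,-210,40,362,-1.0]' 0
python3 -m crank '[0,0,0,-0.05,0,0,0,-0.1,0,0,0,-0.15,0,0,0,-0.2,0,0,0,-0.25,0,0,0,-0.3,0,0,0,-0.3,0,0,0,-0.3,0,0,0,-0.3,0,0,0,-0.3]'
python3 - <<'E'
from h import *
s=status.observe();print(s["tool_pos"],s["joint_positions"].round(2),rot(s).round(3),s["opening"],s["wrist_force"])
print(totool(s,[.5753,-.1909,.066]))
K,C=cam("wrist",s)
im=vision.grab_frame("wrist")[:,:,::-1]; cv2.imwrite("pics/w1.png",im)
E
```

```text
time: 0.93
tool_pos: [0.5253, -0.2647, 0.1916]
tcp_rot: [-0.706, 0.706, -0.042, 0.041]
wrist_force: [0.9, -0.6, 1.8]
opening: 0.0
time: 1.77
tool_pos: [0.5248, -0.2665, 0.1919]
tcp_rot: [0.704, -0.704, -0.063, 0.063]
wrist_force: [0.3, -0.7, 0.2]
opening: -0.0
[ 0.52476078 -0.26646489  0.19188854] [ 0.74  0.4  -0.45  1.77  0.2   1.01  0.4 ] [[ 0.984 -0.    -0.176]
 [ 0.176 -0.     0.984]
 [-0.    -1.     0.   ]] -3.861179196694679e-05 [ 0.25075683 -0.69662257  0.22447289]
[ 63.09076608 125.8798231   65.46765181]
```

View pics/w1.png

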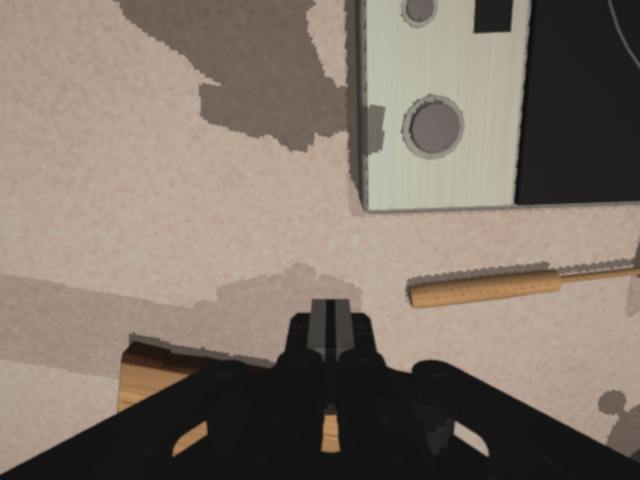

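The wrist view shows the button at (435,127) and a timer key at (419,8), with the shut tip at about (330,305).

Run:
```python
from h import *
s=status.observe()
K,C=cam("wrist",s)
p=ray(K,C,435,127,.066);q=ray(K,C,419,8,.061);print(p,q,totool(s,p))
```

```text
[ 0.57670392 -0.19019169  0.066     ] [ 0.55272092 -0.1276089   0.061     ] [ 64.56625929 125.91755861  65.89737801]
```

```bash
python3 -m crank '[16,10,16,0,32,25,33,0,48,45,50,0,64,65,66,0,64,85,66,0,64,105,66,0,64,112,66,0,64,114,66,0,64,114,66,0,64,114,66,0]'
python3 -m crank '[0,3,0,0,0,6,0,0,0,9,0,0,0,11,0,0,0,13,0,0,0,15,0,0,0,16.5,0,0,0,17.5,0,0,0,17.5,0,0,0,17.5,0,0]'
```

```text
time: 2.65
tool_pos: [0.5769, -0.1907, 0.0791]
tcp_rot: [-0.704, 0.705, 0.063, -0.062]
wrist_force: [0.3, -0.8, -0.1]
opening: 0.0001
time: 3.48
tool_pos: [0.5761, -0.1903, 0.062]
tcp_rot: [-0.704, 0.705, 0.063, -0.063]
wrist_force: [-3.2, 0.8, 11.1]
opening: -0.0
```

```bash
python3 -m crank '[0,1.5,0,0,0,1.5,0,0,0,1.5,0,0,0,-10,0,0,0,-30,0,0,0,-50,0,0,0,-70,0,0,0,-70,0,0,0,-70,0,0,0,-70,0,0]'
python3 - <<'E'
from h import *
s=status.observe();M=rot(s)
print(s["tool_pos"],M.round(3),s["wrist_force"])
D=np.array([.5323,.0035,.13])
print(totool(s,D+[-.06,-.03,0]))
E
```

```text
time: 4.32
tool_pos: [0.5756, -0.1901, 0.1297]
tcp_rot: [0.704, -0.704, -0.062, 0.063]
wrist_force: [-1.3, -0.9, -0.9]
opening: -0.0002
[ 0.575566   -0.19011534  0.129709  ] [[ 0.984 -0.001 -0.177]
 [ 0.177  0.     0.984]
 [-0.001 -1.     0.   ]] [-1.26332444 -0.87924782 -0.87383509]
[-7.26625310e+01 -1.43716379e-01  1.79315547e+02]
```

```bash
python3 -m crank '[1,0,17,-0.1,2,0,34,-0.2,3,0,51,-0.3,4,0,68,-0.4,5,0,85,-0.5,6,0,102,-0.6,7,0,120,-0.7,8,0,137,-0.8,9,0,155,-0.9,10,0,168,-1.0]'
python3 -m crank '[0,0,0,-0.1,0,0,0,-0.2,0,0,0,-0.3,0,0,0,-0.3,0,0,0,-0.3,0,0,0,-0.3,0,0,0,-0.3,0,0,0,-0.3,0,0,0,-0.3,0,0,0,-0.3]'
python3 - <<'E'
from h import *
s=status.observe();print(s["tool_pos"],rot(s).round(3),s["joint_positions"].round(2))
im=vision.grab_frame("wrist")[:,:,::-1]; cv2.imwrite("pics/w2.png",im)
E
```

```text
time: 5.15
tool_pos: [0.555, -0.0213, 0.1291]
tcp_rot: [0.587, -0.586, -0.394, 0.395]
wrist_force: [0.2, 0.0, -0.0]
opening: -0.0001
time: 5.98
tool_pos: [0.5563, -0.023, 0.1305]
tcp_rot: [-0.523, 0.523, 0.476, -0.476]
wrist_force: [-0.1, -0.2, 0.4]
opening: -0.0001
[ 0.55627717 -0.02298801  0.13053687] [[ 0.093  0.    -0.996]
 [ 0.996 -0.     0.093]
 [-0.    -1.    -0.   ]] [ 0.56  0.51 -0.79  1.89  0.45  0.93  1.04]
```

View pics/w2.png

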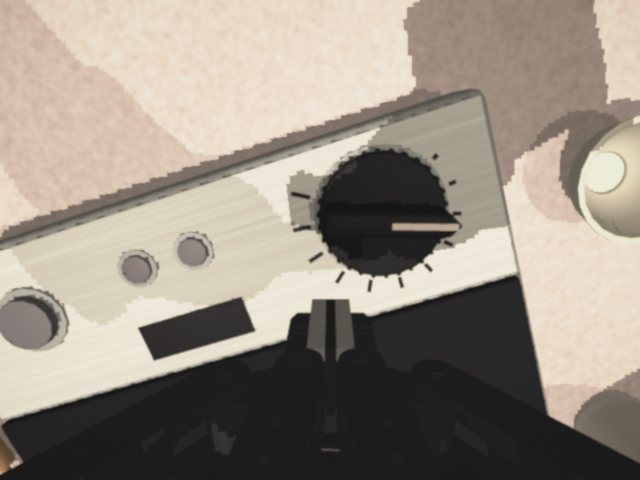

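The wrist view shows the skirt centred at about (382,212) and the white line from (392,226) to (458,227). The bar is therefore parallel to tool x, as wanted.

Run:
```python
from h import *
s=status.observe();K,C=cam("wrist",s)
for n,u,v,z in(("skirt",382,212,.0675),("skL",317,212,.0675),("skR",448,212,.0675),("skT",382,149,.0675),("skB",382,276,.0675),("l0",392,226,.0865),("l1",458,227,.0865),("noseTip",462,227,.0865)):
    p=ray(K,C,u,v,z);print(n,p.round(4),totool(s,p).round(1))
```

```text
skirt [0.5323 0.0048 0.0675] [25.4 63.1 26.5]
skL [ 0.5293 -0.0271  0.0675] [-6.5 63.1 26.5]
skR [0.5354 0.0371 0.0675] [57.9 63.1 26.5]
skT [0.502  0.0066 0.0675] [24.4 63.1 56.8]
skB [0.5659 0.0028 0.0675] [26.6 63.1 -7.1]
l0 [0.5348 0.0069 0.0865] [27.8 44.1 24.2]
l1 [0.538  0.0365 0.0865] [57.6 44.1 23.7]
noseTip [0.5382 0.0383 0.0865] [59.4 44.1 23.7]
```

```bash
python3 -m crank '[0,10,0,0,0,20,0,0,0,30,0,0,0,40,0,0,0,48,0,0,0,54,0,0,0,57,0,0,0,57.5,0,0,0,57.5,2,0,0,57.5,4,0]'
python3 - <<'E'
from h import *
s=status.observe();print(s["tool_pos"],s["wrist_force"],totool(s,[.533,.0045,.0865]))
for d in np.arange(1,11)*3.3:
    c,q=np.cos(np.radians(d)),np.sin(np.radians(d)); print(round(-25.5*c-17.5*q+25.5,1),0,round(25.5*q-17.5*c+17.5,1),round(np.radians(d),3))
E
```

```text
time: 6.87
tool_pos: [0.5525, -0.0225, 0.0733]
tcp_rot: [-0.522, 0.523, 0.477, -0.476]
wrist_force: [-0.2, 0.1, -0.6]
opening: 0.0
[ 0.55250825 -0.02254443  0.07332055] [-0.18514545  0.07369251 -0.56200816] [ 25.12272953 -13.19466517  21.91849196]
-1.0 0 1.5 0.058
-1.8 0 3.0 0.115
-2.6 0 4.6 0.173
-3.3 0 6.3 0.23
-3.9 0 8.0 0.288
-4.4 0 9.7 0.346
-4.8 0 11.4 0.403
-5.1 0 13.2 0.461
-5.3 0 14.9 0.518
-5.4 0 16.7 0.576
```

```bash
python3 -m crank '[0,0,1,0,0,0,2,0,0,0,3,0,0,0,3.5,0,0,0,4,0,0,0,4,0,0,0,4,0,0,0,4,0,0,0,4,0,0,0,4,0]'
python3 -m crank '[-1,0,1.5,0.058,-1.8,0,3,0.115,-2.6,0,4.6,0.173,-3.3,0,6.3,0.23,-3.9,0,8,0.288,-4.4,0,9.7,0.346,-4.8,0,11.4,0.403,-5.1,0,13.2,0.461,-5.3,0,14.9,0.518,-5.4,0,16.7,0.576]'
python3 - <<'E'
from h import *
s=status.observe();print(s["tool_pos"],s["wrist_force"],rot(s)[:2,0],totool(s,[.533,.0045,.0865]))
im=vision.grab_frame("wrist")[:,:,::-1]; cv2.imwrite("pics/w3.png",im[60:380,150:570])
E
```

```text
time: 7.7
tool_pos: [0.5485, -0.0224, 0.0731]
tcp_rot: [-0.523, 0.523, 0.476, -0.476]
wrist_force: [1.2, -0.1, 1.2]
opening: -0.0003
time: 8.53
tool_pos: [0.532, -0.0265, 0.073]
tcp_rot: [-0.637, 0.637, 0.308, -0.307]
wrist_force: [2.6, -0.7, -1.2]
opening: 0.0003
[ 0.53202426 -0.02646302  0.07304846] [ 2.59571179 -0.72208496 -1.16743783] [0.62242421 0.78267917] [ 24.8574205  -13.4509122   18.48746145]
```

View pics/w3.png

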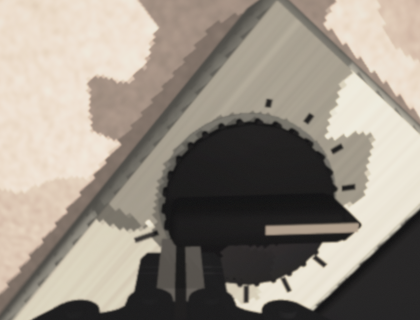

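The finger is against the tail. The white line from (265,232) to (355,225) in the crop shows the dial a few degrees behind the tool, so the nominal arc gives a small lag. I continue.

```bash
python3 -m crank '[-1,0,1.5,0.058,-1.8,0,3,0.115,-2.6,0,4.6,0.173,-3.3,0,6.3,0.23,-3.9,0,8,0.288,-4.4,0,9.7,0.346,-4.8,0,11.4,0.403,-5.1,0,13.2,0.461,-5.3,0,14.9,0.518,-5.4,0,16.7,0.576]'
python3 - <<'E'
from h import *
s=status.observe();print(s["tool_pos"],s["wrist_force"],np.degrees(np.arctan2(*rot(s)[[1,0],0])),totool(s,[.533,.0045,.0865]))
im=vision.grab_frame("wrist")[:,:,::-1]; cv2.imwrite("pics/w4.png",im[60:380,150:570])
E
```

```text
time: 9.42
tool_pos: [0.5143, -0.02, 0.0728]
tcp_rot: [0.698, -0.698, -0.114, 0.114]
wrist_force: [0.3, 0.6, -0.8]
opening: -0.0
[ 0.51428253 -0.01996694  0.07282036] [ 0.27905883  0.55379494 -0.82134592] 18.57855064769903 [ 25.5258994  -13.69583542  17.23253191]
```

View pics/w4.png

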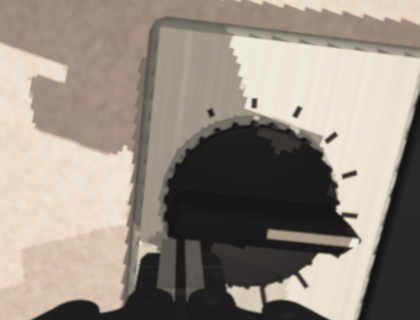

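The dial has sprung ahead of the finger to three clicks: the line from (267,235) to (355,242) lies about 4.5° clockwise of tool x, so about 71° turned. The last push is about 23°.

```bash
python3 -m crank '[-1,0,1.5,0.058,-1.8,0,3,0.115,-2.6,0,4.6,0.173,-3.3,0,6.3,0.23,-3.9,0,8,0.288,-4.4,0,9.7,0.346,-4.6,0,10.5,0.375,-4.8,0,11.4,0.403,-4.8,0,11.4,0.403,-4.8,0,11.4,0.403]'
python3 - <<'E'
from h import *
s=status.observe();print(s["tool_pos"],s["wrist_force"],np.degrees(np.arctan2(*rot(s)[[1,0],0])),totool(s,[.533,.0045,.0865]))
im=vision.grab_frame("wrist")[:,:,::-1]; cv2.imwrite("pics/w5.png",im[60:380,150:570])
E
```

```text
time: 10.3
tool_pos: [0.5063, -0.0106, 0.0729]
tcp_rot: [-0.707, 0.707, -0.027, 0.026]
wrist_force: [-0.4, -0.8, 0.0]
opening: 0.0004
[ 0.50627523 -0.01057006  0.07287504] [-0.35229898 -0.7915908   0.00979308] -4.275541879824252 [ 25.51935734 -13.63968551  17.02002551]
```

View pics/w5.png

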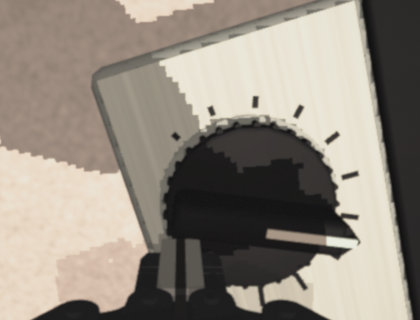

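The line from (267,233) to (357,243) is about 6° ahead of the tool, so the dial has sprung into click four at about 95° with no load on the finger. I back off along -z and then lift.

```bash
python3 -m crank '[0,0,-3,0,0,0,-6,0,0,0,-10,0,0,-15,-10,0,0,-40,-10,0,0,-65,-10,0,0,-90,-10,0,0,-90,-10,0,0,-90,-10,0,0,-90,-10,0]'
python3 -m crank '[0,0,-40,0,0,0,-80,0,0,0,-120,0,0,0,-160,0,0,0,-200,0,0,0,-200,0,0,0,-200,0,0,0,-200,0,0,0,-200,0,0,0,-200,0]'
python3 - <<'E'
from h import *
s=status.observe();print(s["tool_pos"],s["wrist_force"])
im=vision.grab_frame("top")[:,:,::-1]; cv2.imwrite("pics/t2.png",im)
a=cv2.imread("pics/top0.png")
f=lambda m:cv2.resize(m[120:320,210:450],None,fx=3,fy=2.9,interpolation=cv2.INTER_CUBIC)
cv2.imwrite("pics/t2c.png",f(im))
d=cv2.absdiff(a,np.ascontiguousarray(im)).max(2);n,l,st,c=cv2.connectedComponentsWithStats((d>40).astype('uint8'))
print([(x[:5].tolist()) for x in st[1:] if x[4]>25])
E
```

```text
time: 11.18
tool_pos: [0.5051, -0.0213, 0.1625]
tcp_rot: [-0.706, 0.707, -0.028, 0.027]
wrist_force: [-0.1, 0.5, 0.1]
opening: 0.0003
time: 12.02
tool_pos: [0.4905, -0.2182, 0.1626]
tcp_rot: [0.707, -0.706, 0.026, -0.026]
wrist_force: [-0.9, 0.4, 0.0]
opening: 0.0003
[ 0.49048689 -0.2182358   0.16257159] [-0.88317044  0.35126334  0.02250831]
[[392, 264, 163, 216, 15375], [287, 274, 19, 17, 58], [273, 299, 106, 181, 6319], [614, 410, 26, 35, 685]]
```

View pics/t2c.png

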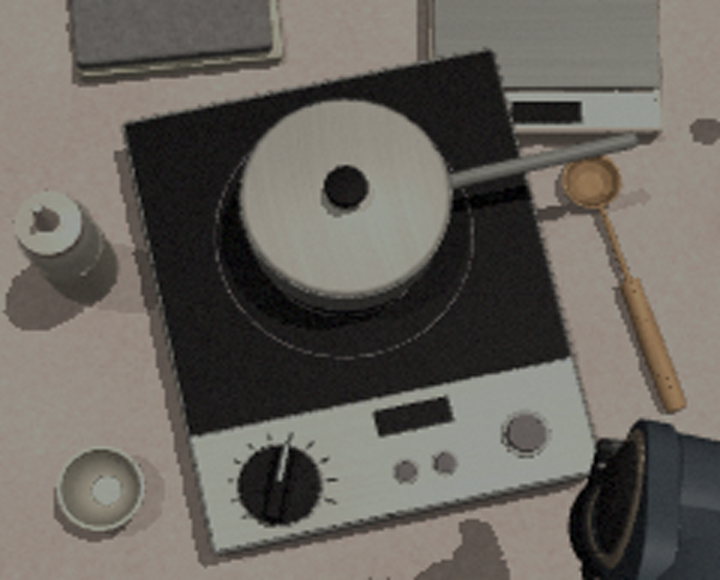

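The nose points at about -12° world, against 84.5° at the start, so it has turned about 96°. The pan, bowl, bottle and spoon show no change, and the robot is clear of everything.

```bash
python3 -c "
from rig import close_job; print(close_job())"
```

```text
the job is handed in; nothing more can be done
None
```

I switched the hob on and turned the dial up four clicks, then handed the job in at about 12 s of the 48 s allowed. Handing in gives no verdict, so this rests on my own checks.

- **Button:** I pressed it with the shut fingertip until it bottomed, at 11 N with the tip at 62 mm. It was held there for about 0.25 s and released. I did not measure whether it came fully back out, but it looks unchanged in the last picture.
- **Dial:** I pushed the tail of the bar clockwise with the shut fingertip, never straddling it. The nose moved from about 84.5° to about -12° in the world frame, roughly 96°, with about 2–3° of reading error. Between pushes I saw it in click three at about 71°, then springing ahead of the finger into click four.
- **Everything else:** I then backed off and lifted away. Comparing the top pictures from before and after, the only changes are the dial's index line, the robot and its shadow. The pan, bowl, bottle, spoon and potato blocks showed no movement. The timer keys were never approached.

The one small disagreement was early in the first push, when the dial lagged the finger by about 4°. It had no effect on the end position.

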